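# Shift the shaker's gated lever into third gear

## Task

The gear lever of the bench shaker stands in the second slot of its H-shaped gate (near left). With fingers on the outside of its handle, push it out of that slot into the cross slot, across to the right, and then forward, away from you, fully home into the third slot (far right), without letting it run into the first (far left) or fourth (near right) slot. Only push, gently and without forcing it against the gate: never pinch the handle between two fingers or pull its spring sleeve up, and leave the vials and everything else standing where they are.

Things in the scene. Friction and masses are not known exactly. Their poses are not given: they have to be found in the camera images.
- gate (a point): Centre of the H-shaped gate, on the top face of a 6 mm grey steel plate, 100 mm above the bench. x forward (away from the robot), y left, z up; turned up to 23 degrees. Two legs along x, each 14 mm wide and 54 mm long, centred at y = +22 (left) and -22 mm (right), joined at x = 0 by a cross slot along y, 16 mm wide; its inner corners are rounded 5 mm.
- third_slot (a point): Far end of the right leg (the third slot), where the lever's rod crosses the plate when home: 22 mm forward and 22 mm right of the gate's centre, on the plate's top face. First slot = left leg, far end; second = left leg, near end; fourth = right leg, near end.
- pivot (a point): The lever's fixed pivot, hidden in the housing 73 mm below the gate's centre; axes as the gate's. The lever's axis always passes through it.
- handle (a point): Mid-height of the lever's black handle sleeve, on its axis, 132.5 mm from the pivot (its top end: 160 mm); z up along the lever. Sleeve 55 mm long, 24 mm in diameter (28 mm at its foot), on a 10 mm steel rod; upright it spans 32 to 87 mm above the plate. A push of 1 to 2 N moves it; the lever has no spring and stays where it is left.
- lever_across (a joint): Tilt of the lever sideways, rad: 0 upright, positive to the right (towards the gate's -y). About -0.30 in the left leg, +0.30 in the right leg (play 0.03 either way).
- lever_fore (a joint): Tilt of the lever forward, rad: 0 in the cross slot (play about 0.05 either way), positive forward (towards the gate's +x). About +0.29 at the far end of a leg, -0.29 at its near end. The lever starts in the near left leg, between -0.28 and -0.18.
- lever_sleeve (a joint): How far the handle's sleeve is pulled up along the rod, m: 0 down, where a spring (about 4.5 N) keeps it; 0.015 fully up. It is to stay down.
- shaker: White bench shaker, fixed; origin on the bench right under the gate's centre, axes as the gate's. 280 mm wide (y), from x = -75 to +245 mm. Its plate spans x -75 to +75 mm, with nothing else on it within 95 mm to the left and right of the gate's centre. The platform beyond (from x = +85 mm) carries a low vial block up to 142 mm above the bench.
- vial_left: Small amber vial, 18 mm across, 38 mm high, loose on the plate about 118 mm left of the gate's centre; origin under its foot.
- vial_right: The same kind of vial on the plate about 118 mm right of the gate's centre; origin under its foot.
- vial_bench: The same kind of vial on the bench left of the shaker; origin under its foot.
- beaker: Glass beaker, 68 mm across, 85 mm high, on the bench left of the shaker; origin under its foot.
- reagent: Glass bottle with a blue cap, 72 mm across, 130 mm high, on the bench right of the shaker; origin under its foot.
- tip_box: Green pipette tip box 85 x 120 x 66 mm on the bench left of the shaker; origin under its centre.
- tube_rack: Orange tube rack 90 x 200 mm, 36 mm high, on the bench right of the shaker; origin under its centre.

How it is judged:
On the way, in this order (a step that is already met when the one before it is completed fails the run):
1. the lever is out of the second slot, in the cross slot at its left end (value of joint lever_fore between -0.09 and 0.15 rad and value of joint lever_across below -0.18 rad), for 0.1 s.
2. the lever is across, at the right end of the cross slot (value of joint lever_across above 0.22 rad and value of joint lever_fore between -0.15 and 0.15 rad), for 0.1 s.
3. the lever is home in the third slot (value of joint lever_across above 0.22 rad and value of joint lever_fore above 0.24 rad), for 0.2 s.
At the end, for the whole second after the job is handed in: The lever rests in the third slot (right leg, far end): tilted sideways more than 0.22 rad and forward more than 0.24 rad (within about 6 mm, at the handle, of the slot's end), its sleeve down (under 3 mm), and no bystander more than 25 mm from where it stood (all of step 3 and velocity of joint lever_fore between -0.05 and 0.05 rad/s and value of joint lever_sleeve below 0.003 m and distance of each of vial_left, vial_right, vial_bench, beaker, reagent, tip_box, tube_rack from where it was at the start of the episode below 0.025 m); the robot touches nothing.
It fails at once if the lever runs into the first slot (over 0.15 rad forward on the left) or the fourth (over 0.15 rad back on the right) ((value of joint lever_across below 0 rad and value of joint lever_fore above 0.15 rad) or (value of joint lever_across above 0 rad and value of joint lever_fore below -0.15 rad)).
It fails at once if the handle's sleeve is pulled up more than 5 mm (value of joint lever_sleeve above 0.005 m).
It fails at once if the handle is pinched: pressed by the fingers on two opposite sides at once, each over 2 N ((contact force between the fingers and lever_sleeve_c0 above 2 N and contact force between the fingers and lever_sleeve_c1 above 2 N) or (contact force between the fingers and lever_sleeve_c2 above 2 N and contact force between the fingers and lever_sleeve_c3 above 2 N)).
It fails at once if the lever is squeezed or forced with more than 45 N (contact force between the fingers and lever_across above 45 N).
It fails at once if a bystander is shifted or lifted more than 25 mm (distance of any of vial_left, vial_right, vial_bench, beaker, reagent, tip_box, tube_rack from where it was at the start of the episode above 0.025 m).
It also fails if it takes over 64 s, if anything falls off the work surface, if the arm or the gripper's body presses on something with over 40 N, if the wrist force passes 120 N, or if a joint passes its speed limit or range.

## Robot

A 6-joint arm with a two-finger parallel gripper is mounted at the origin on the work surface. World frame = base frame: x ahead of the robot, y to its left, z up, the work surface at z = 0. Lengths are in m, angles in rad, forces in N, time in s.
With the tool pointing down it reaches from about 0.3 to 0.75 m from the base axis. Payload 8.5 kg.
Tool frame: the origin (TCP) lies at the very end of the fingers, on their centre line; the grasp point (between the pads) lies tcp_to_grasp behind it (tcp_to_grasp is the distance from the TCP to the grasp point, in m); z points along the fingers, y is the direction in which the jaws open and shut (so a half turn about z gives the same grasp; the last joint's range is limited). The gripper opens to 88 mm and grips with 3 to 60 N. Pads are 18 mm wide; open, the fingers measure 123 mm over their backs; the gripper's body (75 mm by 187 mm) begins 45 mm behind the grasp point.
Start: joints at [-1.415, 0.381, 1.297, -0, 1.464, -0.215], TCP at [0.199, -0.513, 0.208] pointing down, gripper open.
Joint ranges: [-3.11, 3.11], [-0.89, 2.33], [0.22, 2.48], [-1.42, 4.56], [0.17, 2.85], [-2.88, 2.88]. Speed limits (rad/s): [2.39, 2.39, 3.14, 3.14, 3.14, 3.14].

## Interface

Orientations are given as a rotation vector (axis times angle).
In Python, from station import get_state, grab_frame, calibration, job_done, tcp_to_grasp gives the robot as it stands.
- The arm moves only by the shell command python3 -m jog 'ROWS' [FORCE]. ROWS is JSON, a list of rows, each a list of 3 entries, a list of its own where there are three numbers: the turn, a rotation vector about the tool's x, y, z in rad, then the shift along the tool's x, y, z in mm, then the opening in per cent of the stroke, from 0 (shut) to 100 (fully open). In form: [[[ax, ay, az], [dx, dy, dz], gripper], ...]. A call has 1 to 5 rows; each row shifts and turns the commanded pose from where the row before left it, along the tool's axes as they then stand; what a row does not reach is not made up. A row lasts 1/10 s, in which the tool goes at most 50 mm and 8.59 degrees, less where a joint would pass 70% of its speed; a pose out of reach is approached as far as the arm can. A call with a gripper value outside its range is refused whole. The fingers move at their own pace and stop on an object; FORCE is the grip in N (left out, the last holds). Time passes only in rows, so rows that do not move let the fingers close. It gives the time, the measured TCP pose, the force and the opening at its end, in the units of the state.
- get_state(): the state, without advancing time (a new reading comes with each control period).
- grab_frame(name): name is "scene" or "top"; returns the picture (420x560x3 uint8, blue, green, red); there is no depth.
- calibration(name): a dict with "intrinsics" (3x3 intrinsics, pixels), "dist_coeffs" ([k1, k2, p1, p2, k3] as OpenCV has them; the pictures are not rectified), "cam_to_world" (4x4, takes a point from camera to world coordinates). Camera axes: x right, y down, z forward; pixel columns grow to the right and rows downward; lengths in m; the calibration is good to about 2 mm. A picture is of the moment at which its call begins. calibration takes no time and is no camera call.
- job_done(): hands the job in, once; it reports no verdict.
The state is a dict: "time": time; "q": joint angles; "dq": joint speeds; "effort": joint torques, N m; "tool_pos": TCP position; "eef_rot": TCP orientation; "contact_force": force on the tool from outside, world axes, zero at the start; "torque": the same for the moment, N m; "grip_width": finger opening in m.
Only numpy, scipy, OpenCV 4.12 (cv2) and the standard library are available. Lean on these libraries where they do the work, as an engineer would, in place of code of your own. Each camera call takes 0.05 s, during which the arm holds its last target. There are 200 camera calls.

## Working session

There is one attempt and no reset: what is moved stays moved. The work goes in short steps, Python scripts to look and compute and a shell command to move; the robot and the scene stay as the last step left them, time stands still between calls to the robot, and variables do not carry over. Pictures are saved under pics/ and viewed, about 8 in all and at most 12, crops included, and the job is handed in when it is done.

```bash
mkdir -p pics; ls
python3 - <<'E'
from station import *
import cv2
s=get_state();print(s['tool_pos'],s['eef_rot'],s['grip_width'],tcp_to_grasp, s['time'])
for n in("scene","top"):
    c=calibration(n);print(n,c)
    cv2.imwrite(f'pics/{n}0.png',grab_frame(n))
E
```

```text
pics
[ 0.19924079 -0.51229132  0.20784259] [-3.08632470e+00 -5.78772346e-01 -9.77034217e-05] 0.08769741499087959 0.0187 0.0
scene {'intrinsics': array([[524.14804747,   0.        , 276.22626828],
       [  0.        , 524.14804747, 204.86721132],
       [  0.        ,   0.        ,   1.        ]]), 'dist_coeffs': array([-0.03532224,  0.        ,  0.        ,  0.        ,  0.        ]), 'cam_to_world': array([[-0.49095854,  0.52739039, -0.6934112 ,  1.54860658],
       [ 0.87118104,  0.29555138, -0.39203696,  0.57377288],
       [-0.00181789, -0.79656058, -0.60455598,  0.95801284],
       [ 0.        ,  0.        ,  0.        ,  1.        ]])}
top {'intrinsics': array([[480.91676948,   0.        , 280.44947415],
       [  0.        , 480.91676948, 210.96859251],
       [  0.        ,   0.        ,   1.        ]]), 'dist_coeffs': array([-0.05270603,  0.        ,  0.        ,  0.        ,  0.        ]), 'cam_to_world': array([[-0.0172984 , -0.98165691,  0.18986963,  0.37170553],
       [-0.99983735,  0.01601416, -0.00829612,  0.04524211],
       [ 0.00510334, -0.18998226, -0.98177426,  1.17052186],
       [ 0.        ,  0.        ,  0.        ,  1.        ]])}
```

View pics/scene0.png

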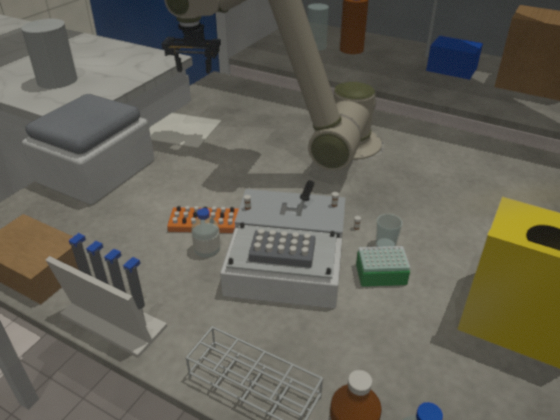

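View pics/top0.png

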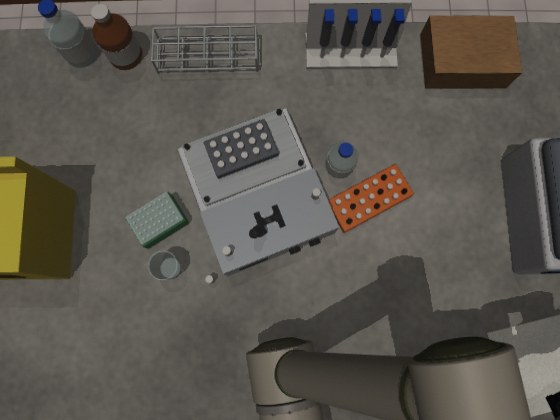

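Scene view: from the far side, shaker centre at about (290,230), lever handle at (307,190). Top view: plate at about (268,222), gate at (268,218), handle at (258,231), vials at (228,251) and (316,193). I'll enlarge the gate.

Run:
```python
import cv2,numpy as np
a=cv2.imread('pics/top0.png')[165:280,190:350]
b=cv2.imread('pics/scene0.png')[165:245,225:360]
a=cv2.resize(a,None,fx=5,fy=5,interpolation=cv2.INTER_CUBIC)
cv2.imwrite('pics/topc.png',a)
```

```text
(no output)
```

View pics/topc.png

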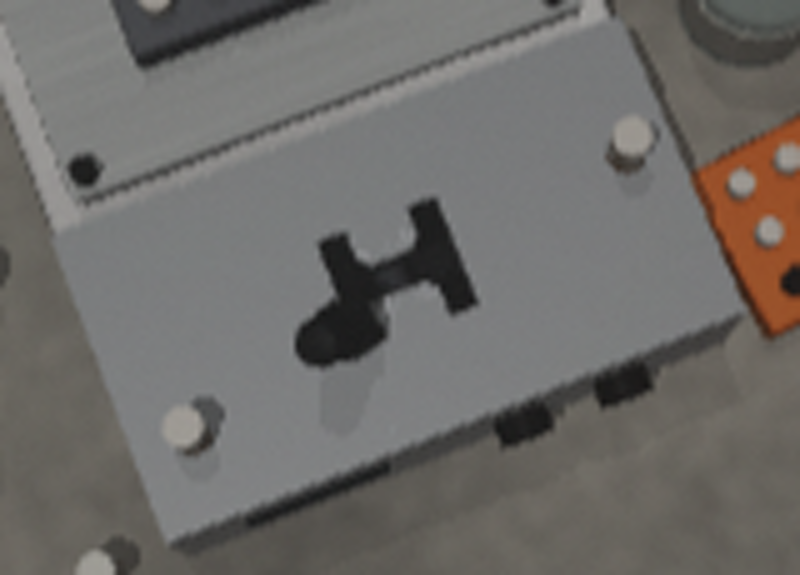

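Crop: right leg ends at (423,202) and (463,310), left leg far end (333,240), handle top ≈(318,343), vial feet ≈(190,440),(628,160), plate near corners (172,543),(742,315).

```bash
cat > h.py <<'E'
import numpy as np,cv2
from station import *
from scipy.spatial.transform import Rotation as R
def pt(n,u,v,z):
    c=calibration(n);T=np.array(c['cam_to_world'])
    p=cv2.undistortPoints(np.array([[[u,v]]],float),np.array(c['intrinsics']),np.array(c['dist_coeffs']))[0,0]
    d=T[:3,:3]@[p[0],p[1],1];return T[:3,3]+d*(z-T[2,3])/d[2]
def proj(n,P):
    c=calibration(n);T=np.linalg.inv(np.array(c['cam_to_world']))
    return cv2.projectPoints(np.atleast_2d(P)[:,None].astype(float),cv2.Rodrigues(T[:3,:3])[0],T[:3,3],np.array(c['intrinsics']),np.array(c['dist_coeffs']))[0][:,0]
E
python3 - <<'E'
from h import *
f=lambda x,y,z=.1:pt('top',190+(x+.5)/5-.5,165+(y+.5)/5-.5,z)
rf,rn,lf=f(423,202),f(463,310),f(333,240)
nl,nr,fl,fr=f(172,543),f(742,315),f(55,232),f(613,20)
for n in('rf','rn','lf','nl','nr','fl','fr'):print(n,globals()[n][:2].round(4))
print('leg',np.linalg.norm(rf-rn),'across',np.linalg.norm(rf-lf),'width',np.linalg.norm(nl-nr))
an=lambda v:np.degrees(np.arctan2(v[1],v[0]))
print('ang leg',an(rf-rn),'across',an(lf-rf)-90,'near edge',an(nl-nr)-90,'side',an(fl-nl),an(fr-nr))
c=(rf+rn)/2+(lf-rf)/2;print('gate',c)
th=np.radians(an(nl-nr)-90);ex=np.array([np.cos(th),np.sin(th),0]);ey=np.array([-ex[1],ex[0],0])
print('gate from edge',(nl+nr)/2+.075*ex)
for z in(.24,.25):
  h=f(318,343,z);print('htop',z,h,'gate fr',(h-c)@ex,(h-c)@ey)
for v in(f(190,440),f(628,160)):print('vial',(v-c)@ex,(v-c)@ey)
E
```

```text
rf [0.5928 0.0502]
rn [0.5428 0.0329]
lf [0.5759 0.0912]
nl [0.4405 0.1636]
nr [ 0.5384 -0.0929]
fl [0.5816 0.2173]
fr [ 0.6772 -0.0388]
leg 0.0528855637263967 across 0.04438378157668485 width 0.27459495821332247
ang leg 19.077767818158353 across 22.400619168357366 near edge 20.901244175063994 side 20.83830308034174 21.301995699734928
gate [0.559337   0.06203283 0.1       ]
gate from edge [0.55950188 0.06208803 0.1       ]
htop 0.24 [0.50830758 0.09136461 0.24      ] gate fr -0.03720715677314208 0.04560682496410255
htop 0.25 [0.50683957 0.09086895 0.25      ] gate fr -0.038755403819053305 0.04566750512944549
vial -0.035016845150356475 0.11366404488998602
vial 0.010400131637977622 -0.11712737941520861
```

```bash
cat >> h.py <<'E'
C=np.array([.5594,.0621,.1]);th=np.radians(20.9)
G=np.array([[np.cos(th),-np.sin(th),0],[np.sin(th),np.cos(th),0],[0,0,1]])
def go(gx,gy,z):
    s=get_state();M=R.from_rotvec(s['eef_rot']).as_matrix()
    p=np.array(s['tool_pos']);w=C+G@[gx/1e3,gy/1e3,0];w[2]=z/1e3
    print('t',s['time'],'gate pos',((p-C)@G*1e3).round(1),'z',p[2],'F gate',(np.array(s['contact_force'])@G).round(2),'w',s['grip_width'])
    print('tool x in gate',(G.T@M[:,0]).round(3),'shift mm',(M.T@(w-p)*1e3).round(1),'target',w)
E
python3 -c "
from h import *
go(-80,42,208)
def lever(a,f,L):
    d=np.array([np.tan(f),-np.tan(a),1]);d/=np.linalg.norm(d);P=C+G@(d*L-[0,0,.073]);return P
for f in(-.18,-.22,-.26):
  q=proj('top',lever(-.3,f,.16))[0];print(f,(q-[190,165]+.5)*5-.5)
"
```

```text
t 0.1 gate pos [-541.4 -408.2  107.9] z 0.2079195997638889 F gate [-0.08 -0.25 -0.61] w 0.08809625929905783
tool x in gate [1.    0.006 0.   ] shift mm [ 464.1 -447.4    0.6] target [0.46968065 0.07279755 0.208     ]
-0.18 [314.68039072 343.73743216]
-0.22 [320.83246994 357.10152093]
-0.26 [327.12722064 370.38411008]
```

```bash
python3 -m jog '[[[0,0,0],[30,-29,0],0],[[0,0,0],[30,-29,0],0],[[0,0,0],[30,-29,0],0],[[0,0,0],[30,-29,0],0],[[0,0,0],[30,-29,0],0]]' 20
python3 -m jog '[[[0,0,0],[30,-29,0],0],[[0,0,0],[30,-29,0],0],[[0,0,0],[30,-29,0],0],[[0,0,0],[30,-29,0],0],[[0,0,0],[30,-29,0],0]]'
python3 -m jog '[[[0,0,0],[30,-29,0],0],[[0,0,0],[30,-29,0],0],[[0,0,0],[30,-29,0],0],[[0,0,0],[30,-29,0],0],[[0,0,0],[15,-15,0],0]]'
python3 -m jog '[[[0,0,0],[0,0,0],0],[[0,0,0],[0,0,0],0]]'
python3 -c "
from h import *
go(-80,42,150)"
```

```text
time: 0.6
tool_pos: [0.2869, -0.3214, 0.2082]
eef_rot: [-3.087, -0.578, 0.0]
contact_force: [0.0, -0.9, -0.7]
grip_width: 0.0503
time: 1.1
tool_pos: [0.3741, -0.1319, 0.2084]
eef_rot: [-3.088, -0.579, 0.0]
contact_force: [0.6, -0.4, 0.1]
grip_width: 0.0101
time: 1.6
tool_pos: [0.4527, 0.04, 0.2082]
eef_rot: [-3.087, -0.583, 0.0]
contact_force: [-0.3, -0.8, -0.5]
grip_width: 0.0007
time: 1.8
tool_pos: [0.4519, 0.0373, 0.2082]
eef_rot: [3.087, 0.581, -0.001]
contact_force: [0.0, -0.2, 0.2]
grip_width: 0.0004
t 1.8 gate pos [-109.3   15.2  108.2] z 0.20816313728223818 F gate [-0.05 -0.17  0.17] w 0.0004201831023422913
tool x in gate [ 1.     0.007 -0.001] shift mm [ 29.6 -26.6  58.1] target [0.46968065 0.07279755 0.15      ]
```

```bash
python3 -m jog '[[[0,0,0],[15,-13,0],0],[[0,0,0],[15,-13,10],0],[[0,0,0],[0,0,16],0],[[0,0,0],[0,0,16],0],[[0,0,0],[0,0,16],0]]'
python3 -m jog '[[[0,0,0],[6,0,0],0],[[0,0,0],[6,0,0],0],[[0,0,0],[6,0,0],0],[[0,0,0],[0,0,0],0]]'
python3 -c "
from h import *
go(-22,42,150)
for n in('top','scene'):cv2.imwrite(f'pics/{n}1.png',grab_frame(n))
a=cv2.resize(cv2.imread('pics/top1.png')[175:265,215:305],None,fx=5,fy=5,interpolation=cv2.INTER_CUBIC)
b=cv2.resize(cv2.imread('pics/scene1.png')[160:240,260:330],None,fx=5,fy=5,interpolation=cv2.INTER_CUBIC)
o=np.zeros((450,800,3),np.uint8);o[:450,:450]=a;o[:400,450:800]=b
cv2.imwrite('pics/c1.png',o)
"
```

```text
time: 2.3
tool_pos: [0.4704, 0.0712, 0.1499]
eef_rot: [3.088, 0.577, -0.0]
contact_force: [0.3, -1.2, -0.2]
grip_width: 0.0007
time: 2.7
tool_pos: [0.4886, 0.079, 0.1511]
eef_rot: [3.087, 0.579, 0.003]
contact_force: [-0.1, 0.0, 0.3]
grip_width: 0.0004
t 2.7 gate pos [-60.1  41.   51.1] z 0.1511065117699198 F gate [-0.06  0.04  0.26] w 0.0003580765341433529
tool x in gate [1.    0.006 0.002] shift mm [38.1 -0.8  1.2] target [0.52386451 0.09348835 0.15      ]
```

View pics/c1.png

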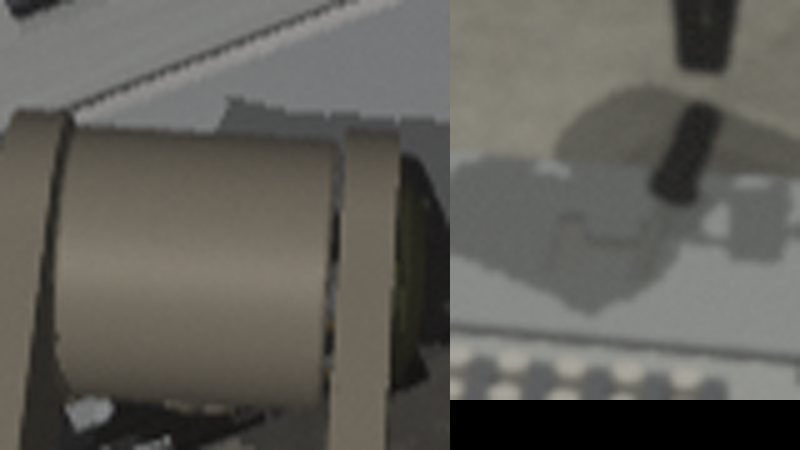

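The top view is blocked by the arm. In the scene crop, the handle (its top at about (311,182) in the picture) stands in front of the fingertip and is aligned with it. Pushing forward.

```bash
python3 -m jog '[[[0,0,0],[5,0,0],0],[[0,0,0],[4,0,0],0],[[0,0,0],[3,0,0],0],[[0,0,0],[3,0,0],0],[[0,0,0],[3,0,0],0]]'
python3 -m jog '[[[0,0,0],[3,0,0],0],[[0,0,0],[3,0,0],0],[[0,0,0],[3,0,0],0],[[0,0,0],[2,0,0],0],[[0,0,0],[0,0,0],0]]'
cat >> h.py <<'E'
def lever(a,f,L):
    d=np.array([np.tan(f),-np.tan(a),1]);d/=np.linalg.norm(d);return C+G@(d*L-[0,0,.073])
def show(k):
    f=grab_frame('scene');a=cv2.resize(f[160:240,240:340],None,fx=7,fy=7,interpolation=cv2.INTER_CUBIC);cv2.imwrite(f'pics/{k}.png',a)
def pred(a,fs):
    for f in fs:
        q=[(proj('scene',lever(a,f,L))[0]-[240,160]+.5)*7-.5 for L in(.16,.105)];print(a,f,'top',q[0].round(),'foot',q[1].round())
E
python3 -c "
from h import *
go(-22,42,150);show('c2');pred(-.3,(-.18,-.1,-.05,0,.05,.1))
"
```

```text
time: 3.3
tool_pos: [0.5045, 0.0857, 0.1504]
eef_rot: [-3.088, -0.579, 0.0]
contact_force: [0.3, 0.1, 0.1]
grip_width: 0.0004
time: 3.8
tool_pos: [0.5147, 0.0896, 0.1506]
eef_rot: [3.088, 0.579, 0.0]
contact_force: [-1.2, 0.2, 1.7]
grip_width: 0.0003
t 3.8 gate pos [-32.   41.6  50.6] z 0.15055099976108527 F gate [-1.    0.63  1.67] w 0.00032261640795098285
tool x in gate [1.    0.006 0.   ] shift mm [10.  -0.3  0.6] target [0.52386451 0.09348835 0.15      ]
-0.3 -0.18 top [501. 147.] foot [451. 270.]
-0.3 -0.1 top [499. 162.] foot [450. 280.]
-0.3 -0.05 top [498. 173.] foot [449. 287.]
-0.3 0 top [496. 184.] foot [448. 295.]
-0.3 0.05 top [494. 197.] foot [446. 303.]
-0.3 0.1 top [491. 210.] foot [444. 311.]
```

View pics/c2.png

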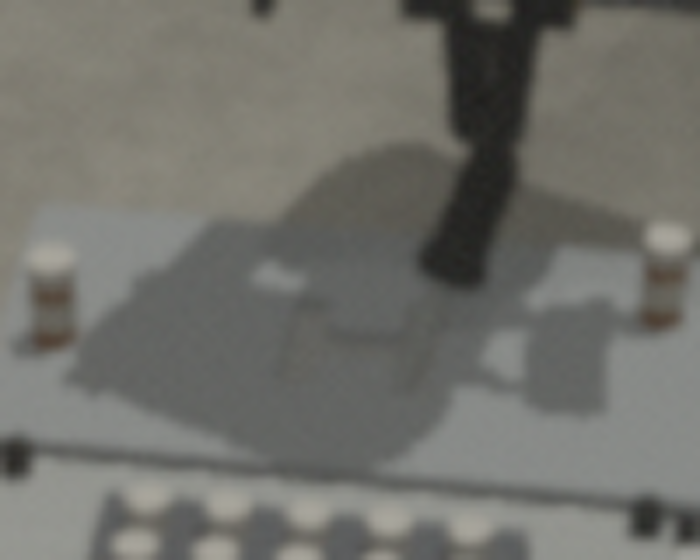

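Handle top is now at about (494,152) and its foot at about (453,275) in the crop, with light contact. It has hardly moved. I'll continue and track the foot by dark-pixel threshold.

```bash
cat >> h.py <<'E'
def foot(im=None,k=None):
    f=grab_frame('scene') if im is None else cv2.imread(im)
    if k:cv2.imwrite(f'pics/{k}.png',f)
    a=cv2.resize(f[160:240,240:340],None,fx=7,fy=7,interpolation=cv2.INTER_CUBIC)
    m=(a.max(2)<60).astype(np.uint8);n,l,s,c=cv2.connectedComponentsWithStats(m)
    ok=[i for i in range(1,n) if s[i,4]>1500 and s[i,1]+s[i,3]<440]
    for i in ok:
        ys,xs=np.where(l==i);b=ys.max();print('blob',s[i],'bottom x',xs[ys>b-8].mean().round(),'row20up x',xs[abs(ys-b+25)<3].min(),xs[abs(ys-b+25)<3].max())
E
python3 -m jog '[[[0,0,0],[3,0,0],0],[[0,0,0],[3,0,0],0],[[0,0,0],[0,0,0],0]]'
python3 -c "
from h import *
foot('pics/scene0.png');foot('pics/scene1.png');print('now');foot(k='s3');go(-22,42,150)"
```

```text
time: 4.15
tool_pos: [0.5207, 0.092, 0.151]
eef_rot: [-3.088, -0.579, -0.002]
contact_force: [-3.1, 0.2, 6.1]
grip_width: 0.0003
blob [ 533    0  167   56 7222] bottom x 647.0 row20up x 562 699
blob [ 425  144   94  140 7032] bottom x 458.0 row20up x 425 479
blob [ 456    0   84  100 7034] bottom x 498.0 row20up x 461 528
blob [ 422  146   97  141 7694] bottom x 462.0 row20up x 422 483
now
blob [  402     0   175   294 20804] bottom x 461.0 row20up x 420 484
t 4.2 gate pos [-25.6  41.7  51. ] z 0.1510275668596488 F gate [-0.91  1.94  6.85] w 0.0005238034579556543
tool x in gate [1.    0.006 0.001] shift mm [ 3.6 -0.3  1. ] target [0.52386451 0.09348835 0.15      ]
```

```bash
python3 -c "
from h import *
f=cv2.imread('pics/s3.png');a=cv2.resize(f[150:220,270:350],None,fx=8,fy=8,interpolation=cv2.INTER_CUBIC)
a=cv2.convertScaleAbs(a,alpha=2.5);cv2.imwrite('pics/c3.png',a)
p=np.array(get_state()['tool_pos'])
for L,P in(('tcp',p),('tcp front',p+G@[.009,0,0]),('fl',p+G@[.009,.0175,0]),('fr',p+G@[.009,-.0175,0]),('lev top -.15',lever(-.3,-.15,.16)),('foot',lever(-.3,-.15,.105))):print(L,(proj('scene',P)[0]-[270,150]+.5)*8-.5)
go(0,0,150)"
```

```text
tcp [314.0323541  316.52630176]
tcp front [311.33596248 332.20432026]
fl [364.27292722 336.71980408]
fr [258.54957801 327.70317638]
lev top -.15 [331.64365103 254.65463001]
foot [275.33240332 392.41945405]
t 4.2 gate pos [-25.6  41.7  51. ] z 0.1510275668596488 F gate [-0.91  1.94  6.85] w 0.0005238034579556543
tool x in gate [1.    0.006 0.001] shift mm [25.3 41.9  1.1] target [0.5594 0.0621 0.15  ]
```

View pics/c3.png

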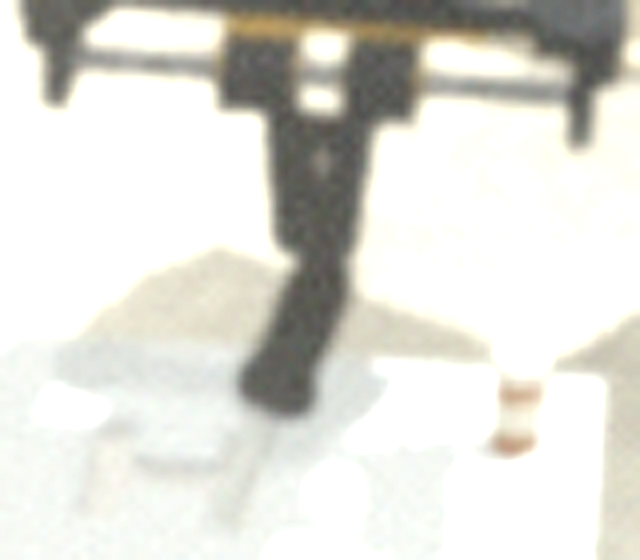

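```bash
python3 -c "
from h import *
f=cv2.imread('pics/scene0.png');a=cv2.resize(f[0:90,140:240],None,fx=6,fy=6,interpolation=cv2.INTER_CUBIC)
a=cv2.convertScaleAbs(a,alpha=2)
p=np.array([.19924,-.51229,.20784]);M=R.from_rotvec([-3.0863,-.57877,0]).as_matrix()
for v in([0,0,0],[0,.044,0],[0,-.044,0],[0,.0615,0],[0,-.0615,0],[0,0,-.064],[0,0.0935,-.064],[0,-.0935,-.064]):
  q=(proj('scene',p+M@v)[0]-[140,0]+.5)*6-.5;print(v,q.round());cv2.circle(a,(int(q[0]),int(q[1])),3,(0,0,255),-1)
cv2.imwrite('pics/c4.png',a)"
```

```text
[0, 0, 0] [332. 480.]
[0, 0.044, 0] [259. 476.]
[0, -0.044, 0] [406. 484.]
[0, 0.0615, 0] [229. 474.]
[0, -0.0615, 0] [436. 486.]
[0, 0, -0.064] [321. 374.]
[0, 0.0935, -0.064] [163. 366.]
[0, -0.0935, -0.064] [482. 382.]
```

View pics/c4.png

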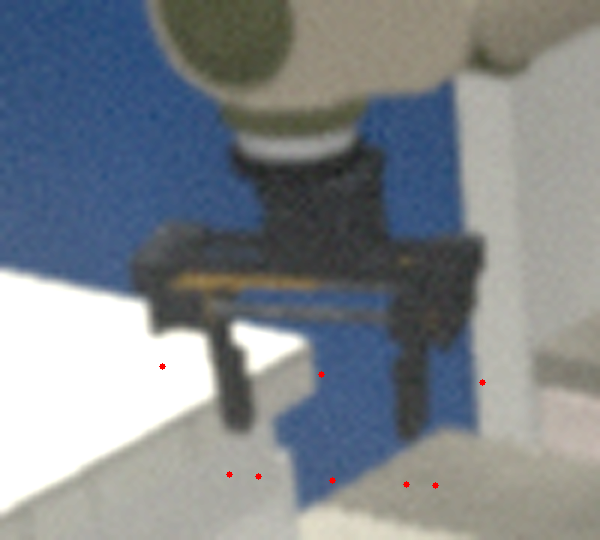

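Reported TCP and pictures disagree. The fingertips appear about 7 px higher than the reported TCP, or about 25 mm, in both poses. The force points along the lever's axis, so the tip was resting on the handle's top face. I'll lift, back off, lower by about 25 mm and check.

```bash
python3 -m jog '[[[0,0,0],[0,0,-8],0],[[0,0,0],[-20,0,0],0],[[0,0,0],[-20,0,0],0],[[0,0,0],[0,0,17],0],[[0,0,0],[0,0,17],0]]'
python3 -m jog '[[[0,0,0],[0,0,0],0]]'
python3 -c "
from h import *
go(-60,42,125)
f=grab_frame('scene');cv2.imwrite('pics/s5.png',f);a=cv2.resize(f[150:220,270:350],None,fx=8,fy=8,interpolation=cv2.INTER_CUBIC)
cv2.imwrite('pics/c5.png',cv2.convertScaleAbs(a,alpha=2.5));foot('pics/s5.png')
p=np.array(get_state()['tool_pos'])
for L,P in(('tcp',p),('tcp+24',p+[0,0,.024])):print(L,(proj('scene',P)[0]-[270,150]+.5)*8-.5)
for f in(-.22,-.18,-.14,-.1):print(f,[((proj('scene',lever(-.3,f,L))[0]-[270,150]+.5)*8-.5).round() for L in(.16,.105)])
for n,P in(('rf',(22+5,-22)),('rn',(-27,-22)),('lf',(27,22)),('c',(0,0))):print(n,((proj('scene',C+G@[P[0]/1e3,P[1]/1e3,0])[0]-[270,150]+.5)*8-.5).round())
"
```

```text
time: 4.7
tool_pos: [0.4831, 0.0771, 0.1248]
eef_rot: [3.087, 0.578, 0.003]
contact_force: [-0.2, 0.2, -0.7]
grip_width: 0.0002
time: 4.8
tool_pos: [0.482, 0.0772, 0.1232]
eef_rot: [-3.087, -0.579, 0.005]
contact_force: [-0.5, -0.0, 0.2]
grip_width: 0.0004
t 4.8 gate pos [-66.9  41.7  23.2] z 0.1232201843594789 F gate [-0.48  0.14  0.21] w 0.00040318789415923125
tool x in gate [ 1.     0.006 -0.003] shift mm [ 6.9 -0.2 -1.8] target [0.48836474 0.07993231 0.125     ]
blob [  413     0   168   293 20651] bottom x 460.0 row20up x 422 483
tcp [322.26845083 311.84749544]
tcp+24 [324.8710001  254.21052877]
-0.22 [array([333., 241.]), array([276., 383.])]
-0.18 [array([332., 249.]), array([276., 388.])]
-0.14 [array([331., 257.]), array([275., 394.])]
-0.1 [array([330., 266.]), array([274., 400.])]
rf [101. 517.]
rn [123. 420.]
lf [233. 529.]
c [177. 474.]
```

View pics/c5.png

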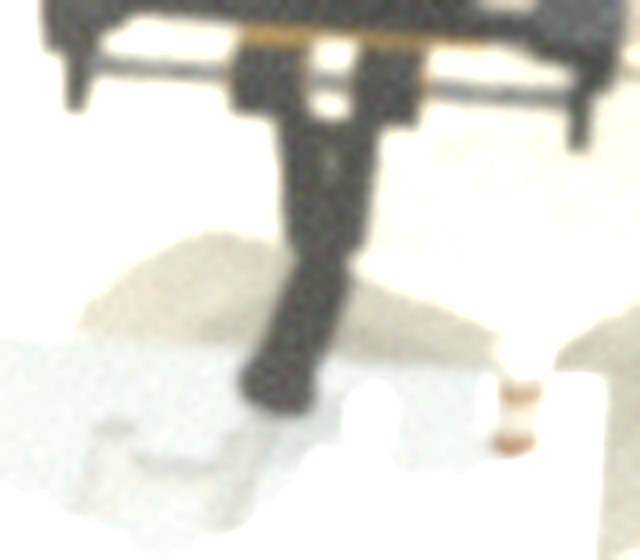

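Tip at row ~255, which matches TCP+24 mm; the gate and handle fit the projection (fore ≈ -0.14). So the real tip is about 0.147 m high, beside the handle. Pushing again.

```bash
python3 -m jog '[[[0,0,0],[6,0,0],0],[[0,0,0],[6,0,0],0],[[0,0,0],[5,0,0],0],[[0,0,0],[4,0,0],0],[[0,0,0],[4,0,0],0]]'
python3 -m jog '[[[0,0,0],[3,0,0],0],[[0,0,0],[3,0,0],0],[[0,0,0],[3,0,0],0],[[0,0,0],[3,0,0],0],[[0,0,0],[0,0,0],0]]'
python3 -c "
from h import *
foot(k='s6');go(-22,42,125);pred(-.3,(-.14,-.1,-.05,0,.05))"
```

```text
time: 5.35
tool_pos: [0.5065, 0.0865, 0.1245]
eef_rot: [-3.088, -0.579, 0.0]
contact_force: [-1.0, -0.4, 0.8]
grip_width: 0.0002
time: 5.85
tool_pos: [0.5176, 0.0908, 0.1244]
eef_rot: [-3.088, -0.579, -0.0]
contact_force: [-1.1, 0.0, 0.5]
grip_width: 0.0007
blob [ 235    0   61   74 2169] bottom x 260.0 row20up x 255 275
blob [  398     0   302   307 27570] bottom x 457.0 row20up x 416 482
t 5.9 gate pos [-29.   41.7  24.4] z 0.12439246611251262 F gate [-0.45  0.78  0.72] w 0.00023819319776604948
tool x in gate [1.    0.006 0.   ] shift mm [ 7.  -0.3 -0.6] target [0.52386451 0.09348835 0.125     ]
-0.3 -0.14 top [500. 155.] foot [451. 275.]
-0.3 -0.1 top [499. 162.] foot [450. 280.]
-0.3 -0.05 top [498. 173.] foot [449. 287.]
-0.3 0 top [496. 184.] foot [448. 295.]
-0.3 0.05 top [494. 197.] foot [446. 303.]
```

```bash
python3 -m jog '[[[0,0,0],[3,0,0],0],[[0,0,0],[3,0,0],0],[[0,0,0],[1,0,0],0],[[0,0,0],[0,0,0],0],[[0,0,0],[0,0,0],0]]'
python3 -c "
from h import *
foot(k='s7');go(-22,42,125)"
```

```text
time: 6.4
tool_pos: [0.5239, 0.0932, 0.1244]
eef_rot: [3.088, 0.579, 0.0]
contact_force: [0.6, 0.2, 1.2]
grip_width: 0.0004
blob [ 232    0   84   85 3052] bottom x 257.0 row20up x 251 273
blob [  350     0   350   315 30713] bottom x 454.0 row20up x 416 481
t 6.45 gate pos [-22.1  41.7  24.4] z 0.12442805059493761 F gate [-0.5  -0.11 -0.57] w 0.0005761067672363267
tool x in gate [1.    0.006 0.   ] shift mm [ 0.1 -0.3 -0.6] target [0.52386451 0.09348835 0.125     ]
```

Lever fore ≈ 0 at left (foot tracks to the prediction). Now I go over to its left side.

```bash
python3 -m jog '[[[0,0,0],[-10,0,0],0],[[0,0,0],[-5,0,-15],0],[[0,0,0],[0,0,-20],0],[[0,0,0],[0,0,-15],0],[[0,0,0],[10,-15,0],0]]'
python3 -m jog '[[[0,0,0],[14,-15,0],0],[[0,0,0],[13,-15,0],0],[[0,0,0],[0,0,15],0],[[0,0,0],[0,0,20],0],[[0,0,0],[0,0,15],0]]'
python3 -m jog '[[[0,0,0],[0,0,0],0]]'
python3 -c "
from h import *
f=grab_frame('scene');cv2.imwrite('pics/s8.png',f);a=cv2.resize(f[150:230,240:350],None,fx=7,fy=7,interpolation=cv2.INTER_CUBIC)
cv2.imwrite('pics/c8.png',cv2.convertScaleAbs(a,alpha=2));foot('pics/s8.png')
go(0,70,125)
for f in(-.05,0,.05):print(f,[((proj('scene',lever(-.3,f,L))[0]-[240,150]+.5)*7-.5).round() for L in(.16,.105)])
"
```

```text
time: 6.95
tool_pos: [0.5141, 0.1041, 0.1765]
eef_rot: [3.087, 0.576, 0.006]
contact_force: [0.5, -0.0, -1.3]
grip_width: 0.0004
time: 7.45
tool_pos: [0.5272, 0.1429, 0.1235]
eef_rot: [-3.088, -0.58, 0.001]
contact_force: [-0.2, -0.4, 0.5]
grip_width: 0.0003
time: 7.55
tool_pos: [0.5266, 0.1428, 0.1228]
eef_rot: [-3.087, -0.579, 0.006]
contact_force: [0.2, 0.4, 0.8]
grip_width: -0.0002
blob [  349     0   351   264 37709] bottom x 600.0 row20up x 561 635
blob [ 416  179   95  137 7428] bottom x 455.0 row20up x 416 480
t 7.6 gate pos [-1.1 86.8 24.1] z 0.12411812824428331 F gate [0.4  0.15 0.37] w 0.0006711226235818419
tool x in gate [ 1.     0.006 -0.002] shift mm [ 1.  16.8 -0.9] target [0.53442834 0.12749431 0.125     ]
-0.05 [array([498., 243.]), array([449., 357.])]
0 [array([496., 254.]), array([448., 365.])]
0.05 [array([494., 267.]), array([446., 373.])]
```

View pics/c8.png

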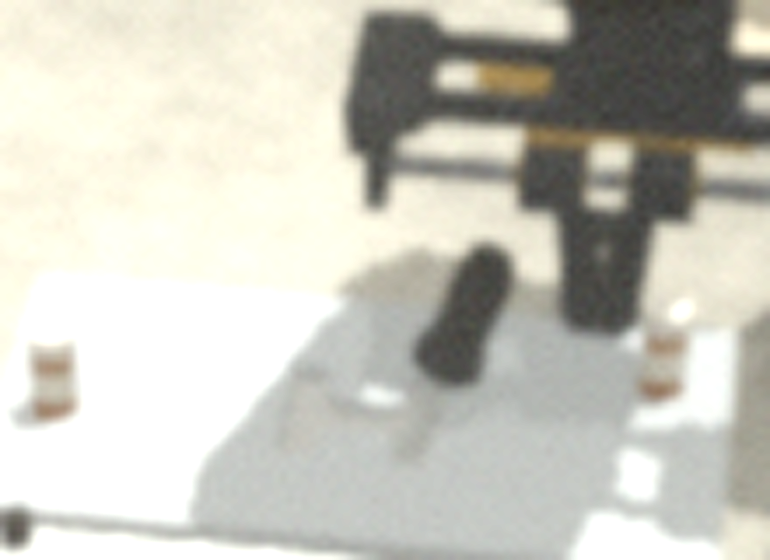

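Handle top (490,250), foot (450,370): fore ≈ 0. The finger stands left of it, the vials are untouched. Pushing right.

```bash
python3 -m jog '[[[0,0,0],[1,5,0],0],[[0,0,0],[0,5,0],0],[[0,0,0],[0,4,0],0],[[0,0,0],[0,4,0],0],[[0,0,0],[0,4,0],0]]'
python3 -m jog '[[[0,0,0],[0,4,0],0],[[0,0,0],[0,4,0],0],[[0,0,0],[0,4,0],0],[[0,0,0],[0,4,0],0],[[0,0,0],[0,4,0],0]]'
python3 -m jog '[[[0,0,0],[0,4,0],0],[[0,0,0],[0,4,0],0],[[0,0,0],[0,4,0],0],[[0,0,0],[0,4,0],0],[[0,0,0],[0,0,0],0]]'
python3 -c "
from h import *
f=grab_frame('scene');cv2.imwrite('pics/s9.png',f);foot('pics/s9.png')
go(0,-12,125)
for a in(-.1,0,.1):
  for f in(-.05,0,.05):print(a,f,[((proj('scene',lever(a,f,L))[0]-[240,160]+.5)*7-.5).round() for L in(.16,.105)])
"
```

```text
time: 8.1
tool_pos: [0.5372, 0.1227, 0.1248]
eef_rot: [-3.088, -0.579, -0.001]
contact_force: [-0.9, 2.8, 1.6]
grip_width: 0.0004
time: 8.6
tool_pos: [0.5443, 0.1039, 0.1244]
eef_rot: [3.088, 0.579, -0.0]
contact_force: [-0.7, 2.1, 2.0]
grip_width: 0.0006
time: 9.1
tool_pos: [0.5502, 0.0888, 0.1243]
eef_rot: [3.088, 0.578, -0.0]
contact_force: [0.1, 1.2, 1.0]
grip_width: 0.0002
blob [  184     0   516   297 53671] bottom x 366.0 row20up x 332 399
t 9.15 gate pos [ 0.9 28.5 24.3] z 0.12433806406845646 F gate [0.5  0.85 0.09] w 0.00016560842246887524
tool x in gate [ 1.     0.006 -0.   ] shift mm [-1.1 40.5 -0.7] target [0.56368086 0.05088955 0.125     ]
-0.1 -0.05 [array([414., 151.]), array([395., 273.])]
-0.1 0 [array([412., 163.]), array([394., 281.])]
-0.1 0.05 [array([409., 176.]), array([392., 289.])]
0 -0.05 [array([371., 146.]), array([368., 270.])]
0 0 [array([369., 158.]), array([366., 277.])]
0 0.05 [array([366., 170.]), array([364., 286.])]
0.1 -0.05 [array([329., 144.]), array([340., 268.])]
0.1 0 [array([326., 156.]), array([339., 276.])]
0.1 0.05 [array([323., 169.]), array([337., 285.])]
```

```bash
python3 -m jog '[[[0,0,0],[0,4,0],0],[[0,0,0],[0,4,0],0],[[0,0,0],[0,4,0],0],[[0,0,0],[0,4,0],0],[[0,0,0],[0,4,0],0]]'
python3 -m jog '[[[0,0,0],[0,4,0],0],[[0,0,0],[0,3,0],0],[[0,0,0],[0,3,0],0],[[0,0,0],[0,3,0],0],[[0,0,0],[0,0,0],0]]'
python3 -c "
from h import *
f=grab_frame('scene');cv2.imwrite('pics/s10.png',f);foot('pics/s10.png')
go(0,-12,125)
for a in(.2,.25,.3):
  for f in(-.05,0,.05):print(a,f,[((proj('scene',lever(a,f,L))[0]-[240,160]+.5)*7-.5).round() for L in(.16,.105)])
"
```

```text
time: 9.65
tool_pos: [0.5573, 0.0704, 0.1244]
eef_rot: [-3.088, -0.579, 0.0]
contact_force: [-0.4, 1.5, 0.6]
grip_width: 0.0008
time: 10.15
tool_pos: [0.5621, 0.0582, 0.1244]
eef_rot: [3.088, 0.579, 0.0]
contact_force: [-0.1, 1.3, -0.3]
grip_width: 0.0003
blob [   93     0   522   296 51550] bottom x 297.0 row20up x 269 335
t 10.2 gate pos [ 1.2 -4.4 24.5] z 0.12446915183996846 F gate [-0.28  0.89  0.89] w 0.0006716657328331989
tool x in gate [1.    0.006 0.   ] shift mm [-1.2  7.6 -0.5] target [0.56368086 0.05088955 0.125     ]
0.2 -0.05 [array([286., 146.]), array([313., 269.])]
0.2 0 [array([283., 158.]), array([311., 277.])]
0.2 0.05 [array([280., 170.]), array([310., 285.])]
0.25 -0.05 [array([266., 149.]), array([300., 271.])]
0.25 0 [array([262., 160.]), array([298., 278.])]
0.25 0.05 [array([259., 172.]), array([296., 287.])]
0.3 -0.05 [array([245., 152.]), array([287., 273.])]
0.3 0 [array([242., 163.]), array([285., 280.])]
0.3 0.05 [array([239., 175.]), array([283., 288.])]
```

```bash
python3 -m jog '[[[0,0,0],[0,2,0],0],[[0,0,0],[0,2,0],0],[[0,0,0],[0,1,0],0],[[0,0,0],[0,0,0],0]]'
python3 -m jog '[[[0,0,0],[0,1,0],0],[[0,0,0],[0,1,0],0],[[0,0,0],[0,0,0],0],[[0,0,0],[0,0,0],0]]'
python3 -c "
from h import *
f=grab_frame('scene');cv2.imwrite('pics/s11.png',f);foot('pics/s11.png')
go(0,-12,125)"
```

```text
time: 10.6
tool_pos: [0.5638, 0.0538, 0.1244]
eef_rot: [3.088, 0.579, 0.0]
contact_force: [-0.3, 1.1, 0.5]
grip_width: 0.0004
time: 11.0
tool_pos: [0.5645, 0.0521, 0.1245]
eef_rot: [3.088, 0.579, 0.0]
contact_force: [0.5, 1.2, -1.2]
grip_width: 0.0005
blob [   74     0   525   298 50643] bottom x 282.0 row20up x 257 322
t 11.05 gate pos [  1.2 -11.2  24.5] z 0.12447125644217905 F gate [-0.2   0.99  0.48] w 0.0004663220802440559
tool x in gate [1.    0.006 0.   ] shift mm [-1.2  0.8 -0.5] target [0.56368086 0.05088955 0.125     ]
```

```bash
python3 -m jog '[[[0,0,0],[0,-8,0],0],[[0,0,0],[0,0,-15],0],[[0,0,0],[0,0,-20],0],[[0,0,0],[0,0,-15],0],[[0,0,0],[-12,12,0],0]]'
python3 -m jog '[[[0,0,0],[-12,12,0],0],[[0,0,0],[-12,12,0],0],[[0,0,0],[0,0,15],0],[[0,0,0],[0,0,20],0],[[0,0,0],[0,0,15],0]]'
python3 -m jog '[[[0,0,0],[0,0,0],0]]'
python3 -c "
from h import *
f=grab_frame('scene');cv2.imwrite('pics/s12.png',f);a=cv2.resize(f[150:230,240:350],None,fx=7,fy=7,interpolation=cv2.INTER_CUBIC)
cv2.imwrite('pics/c12.png',cv2.convertScaleAbs(a,alpha=2));foot('pics/s12.png')
go(14,-40,125)
for f in(-.05,0,.05,.1,.2,.24,.27,.3):print(f,[((proj('scene',lever(.3,f,L))[0]-[240,150]+.5)*7-.5).round() for L in(.16,.105)])
"
```

```text
time: 11.55
tool_pos: [0.5556, 0.0448, 0.1762]
eef_rot: [3.086, 0.583, 0.007]
contact_force: [-1.0, 1.0, 0.3]
grip_width: 0.0004
time: 12.05
tool_pos: [0.5398, 0.0122, 0.1227]
eef_rot: [-3.088, -0.578, 0.003]
contact_force: [-0.3, 0.6, 0.0]
grip_width: 0.0004
time: 12.15
tool_pos: [0.5392, 0.0125, 0.1221]
eef_rot: [-3.086, -0.578, 0.007]
contact_force: [-0.7, -0.3, -0.0]
grip_width: 0.0002
blob [  177     0   178   298 23464] bottom x 282.0 row20up x 256 321
blob [ 450    0   70   88 2669] bottom x 487.0 row20up x 481 496
t 12.2 gate pos [-35.8 -39.4  23.5] z 0.1234588045909995 F gate [ 0.65 -0.42  0.71] w 0.00020309219883021568
tool x in gate [ 1.     0.006 -0.002] shift mm [49.7  0.8 -1.7] target [0.58674838 0.02972615 0.125     ]
-0.05 [array([245., 222.]), array([287., 343.])]
0 [array([242., 233.]), array([285., 350.])]
0.05 [array([239., 245.]), array([283., 358.])]
0.1 [array([236., 258.]), array([281., 367.])]
0.2 [array([232., 286.]), array([279., 386.])]
0.24 [array([230., 299.]), array([278., 394.])]
0.27 [array([229., 308.]), array([277., 400.])]
0.3 [array([228., 318.]), array([277., 406.])]
```

View pics/c12.png

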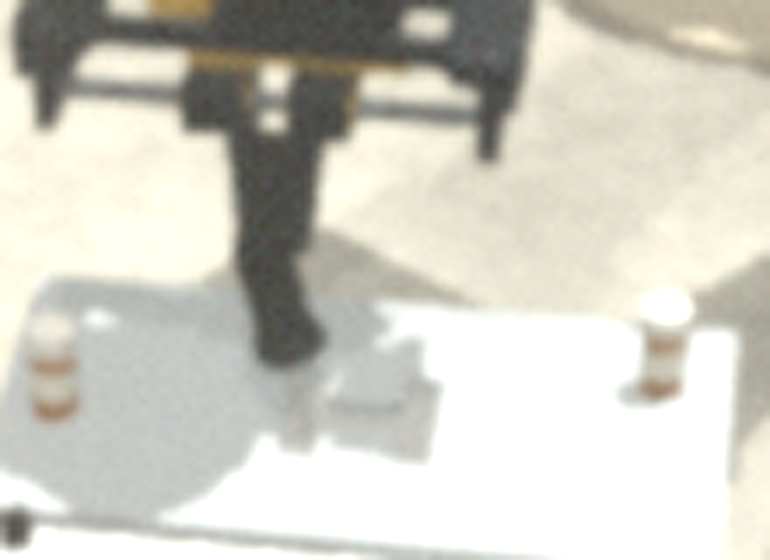

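Handle is at the right (top ≈(250,240), foot (290,350)), finger right behind it, both vials standing. Pushing forward.

```bash
python3 -m jog '[[[0,0,0],[5,0,0],0],[[0,0,0],[5,0,0],0],[[0,0,0],[4,0,0],0],[[0,0,0],[4,0,0],0],[[0,0,0],[4,0,0],0]]'
python3 -m jog '[[[0,0,0],[4,0,0],0],[[0,0,0],[4,0,0],0],[[0,0,0],[4,0,0],0],[[0,0,0],[4,0,0],0],[[0,0,0],[0,0,0],0]]'
python3 -c "
from h import *
foot(k='s13');go(14,-40,125)"
```

```text
time: 12.7
tool_pos: [0.5619, 0.0211, 0.1246]
eef_rot: [3.087, 0.579, 0.0]
contact_force: [-1.1, -1.5, 0.9]
grip_width: 0.0003
time: 13.2
tool_pos: [0.5768, 0.0267, 0.1241]
eef_rot: [-3.088, -0.579, 0.0]
contact_force: [-0.4, -0.6, -0.4]
grip_width: 0.0006
blob [    0     0   517   338 48426] bottom x 273.0 row20up x 245 311
t 13.25 gate pos [  3.6 -39.1  24.2] z 0.1242139339231927 F gate [-0.17 -0.22  0.25] w 0.0006215807138935812
tool x in gate [1.    0.006 0.   ] shift mm [10.4  1.  -0.8] target [0.58674838 0.02972615 0.125     ]
```

```bash
python3 -m jog '[[[0,0,0],[2,0,0],0],[[0,0,0],[2,0,0],0],[[0,0,0],[1,0,0],0],[[0,0,0],[0,0,0],0]]'
python3 -m jog '[[[0,0,0],[1,0,0],0],[[0,0,0],[1,0,0],0],[[0,0,0],[0,0,0],0]]'
python3 -c "
from h import *
foot(k='s14');go(14,-40,125)"
```

```text
time: 13.65
tool_pos: [0.5812, 0.0287, 0.1244]
eef_rot: [-3.087, -0.579, -0.0]
contact_force: [-1.2, -1.1, -0.6]
grip_width: 0.0004
time: 13.95
tool_pos: [0.5832, 0.0294, 0.1245]
eef_rot: [-3.088, -0.579, -0.0]
contact_force: [-1.3, -1.0, -0.2]
grip_width: 0.0004
blob [    0     0   518   155 27799] bottom x 475.0 row20up x 469 486
blob [  161    60   179   289 24267] bottom x 272.0 row20up x 242 308
t 14.0 gate pos [ 10.5 -39.1  24.5] z 0.1245021536640844 F gate [-2.08  1.53 -0.11] w 0.000470045266313616
tool x in gate [1.    0.006 0.   ] shift mm [ 3.5  1.  -0.5] target [0.58674838 0.02972615 0.125     ]
```

```bash
python3 -m jog '[[[0,0,0],[1,0,0],0],[[0,0,0],[1,0,0],0],[[0,0,0],[0,0,0],0]]'
python3 -c "
from h import *
foot(k='s15');go(14,-40,125)"
```

```text
time: 14.3
tool_pos: [0.585, 0.0301, 0.1244]
eef_rot: [-3.088, -0.579, -0.0]
contact_force: [-1.3, -0.2, 0.0]
grip_width: 0.0005
blob [    0     0   518   351 53040] bottom x 274.0 row20up x 242 307
t 14.35 gate pos [ 12.5 -39.1  24.5] z 0.12447881941060414 F gate [-1.13  0.35 -1.01] w 0.00047449453384708736
tool x in gate [1.    0.006 0.   ] shift mm [ 1.5  0.9 -0.5] target [0.58674838 0.02972615 0.125     ]
```

```bash
python3 -m jog '[[[0,0,0],[1,0,0],0],[[0,0,0],[1,0,0],0],[[0,0,0],[0,0,0],0]]'
python3 -c "
from h import *
foot(k='s16');go(14,-40,125)"
```

```text
time: 14.65
tool_pos: [0.5869, 0.0307, 0.1245]
eef_rot: [3.088, 0.579, 0.0]
contact_force: [-1.0, -0.9, -0.6]
grip_width: 0.0005
blob [    0     0   517   356 54615] bottom x 272.0 row20up x 242 307
t 14.7 gate pos [ 14.5 -39.1  24.5] z 0.12446623879663637 F gate [-2.05  1.   -0.21] w 0.0007594122560431046
tool x in gate [1.    0.006 0.   ] shift mm [-0.5  0.9 -0.5] target [0.58674838 0.02972615 0.125     ]
```

```bash
python3 -m jog '[[[0,0,0],[1,0,0],0],[[0,0,0],[0,0,0],0],[[0,0,0],[0,0,0],0]]'
python3 -c "
from h import *
foot();go(14,-40,125)"
python3 -m jog '[[[0,0,0],[-6,0,0],0],[[0,0,0],[-12,0,0],0],[[0,0,0],[-20,0,0],0],[[0,0,0],[-20,0,0],0],[[0,0,0],[0,0,-20],0]]'
python3 -m jog '[[[0,0,0],[-20,0,-20],0],[[0,0,0],[-25,0,-20],0],[[0,0,0],[-25,20,0],0],[[0,0,0],[-25,20,0],0],[[0,0,0],[0,0,0],0]]'
python3 -c "
from h import *
f=grab_frame('scene');cv2.imwrite('pics/s17.png',f);foot('pics/s17.png')
t=grab_frame('top');cv2.imwrite('pics/t17.png',t)
go(14,-40,125)
a=cv2.resize(f[150:230,240:350],None,fx=4,fy=4,interpolation=cv2.INTER_CUBIC)
b=cv2.resize(t[165:265,205:325],None,fx=5,fy=5,interpolation=cv2.INTER_CUBIC)[:,:360+240]
o=np.zeros((600,800,3),np.uint8);o[:320,:440]=a;o[100:600,440:800]=cv2.resize(t[165:265,235:307],None,fx=5,fy=5,interpolation=cv2.INTER_CUBIC)
cv2.imwrite('pics/c17.png',cv2.convertScaleAbs(o,alpha=1.7))
for f in(.2,.24,.27,.3):print(f,'scene',[((proj('scene',lever(.3,f,L))[0]-[240,150]+.5)*4-.5).round() for L in(.16,.105)],'top',[((proj('top',lever(.3,f,L))[0]-[235,165]+.5)*5-.5+[440,100]).round() for L in(.16,.105)])
"
```

```text
time: 15.0
tool_pos: [0.5878, 0.0311, 0.1245]
eef_rot: [3.088, 0.579, 0.0]
contact_force: [-0.6, -0.8, -0.2]
grip_width: 0.0005
blob [    0     0   517   357 54799] bottom x 273.0 row20up x 242 307
t 15.05 gate pos [ 15.4 -39.1  24.5] z 0.12449001733225434 F gate [-1.14  0.53 -0.69] w 0.0006328066101481734
tool x in gate [1.    0.006 0.   ] shift mm [-1.4  0.9 -0.5] target [0.58674838 0.02972615 0.125     ]
time: 15.55
tool_pos: [0.5306, 0.0097, 0.143]
eef_rot: [-3.086, -0.577, 0.008]
contact_force: [0.1, 0.5, 0.2]
grip_width: 0.0009
time: 16.05
tool_pos: [0.4584, -0.0637, 0.1849]
eef_rot: [3.088, 0.574, 0.001]
contact_force: [0.0, 0.2, 0.4]
grip_width: 0.0005
blob [ 220  229   88  125 5873] bottom x 276.0 row20up x 246 306
t 16.15 gate pos [-137.5  -80.2   84.7] z 0.18474533908088517 F gate [ 0.15 -0.93  0.2 ] w 0.0006553874545342593
tool x in gate [1.    0.005 0.001] shift mm [151.6 -39.5  59.9] target [0.58674838 0.02972615 0.125     ]
0.2 scene [array([132., 163.]), array([159., 220.])] top [array([685., 238.]), array([659., 299.])]
0.24 scene [array([131., 171.]), array([159., 225.])] top [array([679., 226.]), array([655., 291.])]
0.27 scene [array([131., 176.]), array([158., 228.])] top [array([674., 217.]), array([652., 286.])]
0.3 scene [array([130., 182.]), array([158., 232.])] top [array([669., 209.]), array([649., 280.])]
```

View pics/c17.png

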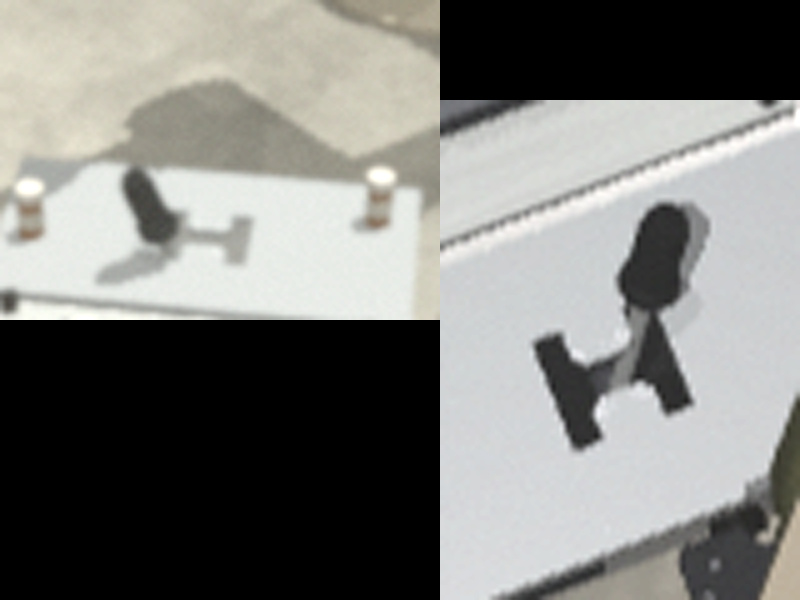

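```bash
cat > fit.py <<'E'
from h import *
from scipy.optimize import minimize
ph=np.linspace(0,2*np.pi,24,endpoint=False)
def hull(n,a,f,k,o):
    d=np.array([np.tan(f),-np.tan(a),1]);d/=np.linalg.norm(d);u=np.cross(d,[0,1,0]);u/=np.linalg.norm(u);v=np.cross(d,u)
    P=[C+G@(d*L-[0,0,.073]+r*(u*np.cos(t)+v*np.sin(t))) for L,r in((.16,.012),(.115,.012),(.111,.014),(.105,.014)) for t in ph]
    return cv2.convexHull(((proj(n,np.array(P))-o+.5)*k-.5).astype(np.float32))
def fit(n,im,o,w,thr,g):
    k=8;f=cv2.imread(im)[o[1]:o[1]+w[1],o[0]:o[0]+w[0]];a=cv2.resize(f,None,fx=k,fy=k,interpolation=cv2.INTER_CUBIC).max(2)
    nn,l,s,c=cv2.connectedComponentsWithStats((a<thr).astype(np.uint8))
    res=[]
    for A in np.arange(g[0]-.08,g[0]+.08,.01):
        for F in np.arange(g[1]-.12,g[1]+.12,.01):
            m=np.zeros(a.shape,np.uint8);cv2.fillConvexPoly(m,np.int32(hull(n,A,F,k,o)),1)
            if n=='top': # edge contrast: ring just outside bright, inside dark (slots are dark too)
                r=cv2.dilate(m,np.ones((13,13)))-m;sc=a[r>0].mean()-a[m>0].mean()
            else:
                b=(a<thr);sc=(b&(m>0)).sum()/(b|(m>0)).sum()
            res.append((sc,A,F))
    res.sort(reverse=True);print(n,im,[tuple(np.round(x,3)) for x in res[:4]])
o=np.array
fit('scene','pics/scene0.png',o([290,172]),(35,40),60,(-.3,-.2))
fit('scene','pics/s17.png',o([262,178]),(30,40),60,(.3,.27))
fit('top','pics/top0.png',o([235,210]),(40,45),60,(-.3,-.2))
fit('top','pics/t17.png',o([255,170]),(45,45),60,(.3,.27))
E
python3 fit.py
```

```text
scene pics/scene0.png [(np.float64(0.65), np.float64(-0.31), np.float64(-0.16)), (np.float64(0.65), np.float64(-0.29), np.float64(-0.17)), (np.float64(0.649), np.float64(-0.28), np.float64(-0.14)), (np.float64(0.648), np.float64(-0.3), np.float64(-0.12))]
scene pics/s17.png [(np.float64(0.586), np.float64(0.27), np.float64(0.32)), (np.float64(0.586), np.float64(0.26), np.float64(0.32)), (np.float64(0.585), np.float64(0.28), np.float64(0.32)), (np.float64(0.585), np.float64(0.25), np.float64(0.31))]
top pics/top0.png [(np.float64(56.447), np.float64(-0.28), np.float64(-0.18)), (np.float64(55.822), np.float64(-0.29), np.float64(-0.19)), (np.float64(55.307), np.float64(-0.29), np.float64(-0.18)), (np.float64(54.981), np.float64(-0.28), np.float64(-0.19))]
top pics/t17.png [(np.float64(57.551), np.float64(0.27), np.float64(0.26)), (np.float64(57.012), np.float64(0.28), np.float64(0.26)), (np.float64(56.935), np.float64(0.27), np.float64(0.25)), (np.float64(56.721), np.float64(0.28), np.float64(0.27))]
```

Estimates are 0.26 (top) and 0.32 (scene), with no wall contact felt yet. I'll go back and push gently until the slot's end shows in the force.

```bash
python3 -m jog '[[[0,0,0],[25,-20,0],0],[[0,0,0],[25,-20,0],0],[[0,0,0],[25,0,20],0],[[0,0,0],[20,0,20],0],[[0,0,0],[0,0,20],0]]'
python3 -m jog '[[[0,0,0],[20,0,0],0],[[0,0,0],[16,0,0],0],[[0,0,0],[8,0,0],0],[[0,0,0],[3,0,0],0],[[0,0,0],[0,0,0],0]]'
python3 -c "
from h import *
go(16,-40,124.5)"
```

```text
time: 16.65
tool_pos: [0.5356, 0.0121, 0.1233]
eef_rot: [3.087, 0.583, 0.002]
contact_force: [-0.1, 0.9, -0.8]
grip_width: 0.0003
time: 17.15
tool_pos: [0.5774, 0.0276, 0.1243]
eef_rot: [-3.087, -0.58, 0.0]
contact_force: [-0.2, -0.7, -0.0]
grip_width: 0.0008
t 17.15 gate pos [  4.5 -38.7  24.3] z 0.12432654514382752 F gate [-0.4  -0.56 -0.01] w 0.0008440980496907214
tool x in gate [ 1.     0.007 -0.   ] shift mm [11.5  1.4 -0.2] target [0.58861679 0.03043963 0.1245    ]
```

```bash
python3 -m jog '[[[0,0,0],[5,0,0],0],[[0,0,0],[4,0,0],0],[[0,0,0],[2,0,0],0],[[0,0,0],[0,0,0],0]]'
python3 -m jog '[[[0,0,0],[1,0,0],0],[[0,0,0],[0,0,0],0]]'
python3 -m jog '[[[0,0,0],[1,0,0],0],[[0,0,0],[0,0,0],0]]'
python3 -c "
from h import *
go(18,-39,124.5)"
```

```text
time: 17.55
tool_pos: [0.5877, 0.0311, 0.1244]
eef_rot: [3.088, 0.579, -0.0]
contact_force: [-0.5, -0.0, 0.7]
grip_width: 0.0003
time: 17.75
tool_pos: [0.5884, 0.0314, 0.1244]
eef_rot: [-3.088, -0.579, 0.001]
contact_force: [-1.9, 0.1, -0.6]
grip_width: 0.0006
time: 17.95
tool_pos: [0.5894, 0.0318, 0.1243]
eef_rot: [-3.088, -0.579, 0.001]
contact_force: [-1.9, -1.1, -0.7]
grip_width: 0.001
t 17.95 gate pos [ 17.3 -39.   24.3] z 0.1243383655938698 F gate [-2.2  -0.32 -0.7 ] w 0.0009919068398749182
tool x in gate [ 1.     0.006 -0.   ] shift mm [ 0.7 -0.  -0.2] target [0.59012846 0.03208731 0.1245    ]
```

```bash
python3 -m jog '[[[0,0,0],[1,0,0],0],[[0,0,0],[0,0,0],0]]'
python3 -m jog '[[[0,0,0],[1,0,0],0],[[0,0,0],[0,0,0],0]]'
python3 -c "
from h import *
foot();go(18,-39,124.5)"
```

```text
time: 18.15
tool_pos: [0.5904, 0.0322, 0.1243]
eef_rot: [-3.088, -0.579, 0.001]
contact_force: [-1.2, -0.3, -0.5]
grip_width: 0.0002
time: 18.35
tool_pos: [0.5911, 0.0325, 0.1242]
eef_rot: [-3.088, -0.579, 0.002]
contact_force: [-3.7, -1.4, -1.5]
grip_width: 0.0011
blob [    0     0   516   363 57755] bottom x 273.0 row20up x 241 306
t 18.4 gate pos [ 19.1 -39.   24.3] z 0.12425164899784115 F gate [-2.97 -0.49 -1.37] w 0.0006992690854882558
tool x in gate [ 1.     0.006 -0.001] shift mm [-1.1  0.  -0.2] target [0.59012846 0.03208731 0.1245    ]
```

```bash
python3 -m jog '[[[0,0,0],[1,0,0],0],[[0,0,0],[0,0,0],0],[[0,0,0],[0,0,0],0]]'
python3 -c "
from h import *
foot();go(18,-39,124.5)"
```

```text
time: 18.7
tool_pos: [0.5917, 0.0328, 0.1241]
eef_rot: [-3.088, -0.579, 0.003]
contact_force: [-6.2, -2.6, -1.9]
grip_width: 0.0001
blob [    0     0   516   170 33877] bottom x 473.0 row20up x 465 484
blob [  151    76   186   287 24456] bottom x 273.0 row20up x 241 307
t 18.75 gate pos [ 19.7 -38.9  24.1] z 0.12413547215319229 F gate [-5.45  0.19 -1.49] w 0.00025474957584879104
tool x in gate [ 1.     0.006 -0.002] shift mm [-1.7  0.1 -0.4] target [0.59012846 0.03208731 0.1245    ]
```

The end stop shows: force is up to 6 N and the foot no longer moves (363). Withdrawing.

```bash
python3 -m jog '[[[0,0,0],[-6,0,0],0],[[0,0,0],[-12,0,0],0],[[0,0,0],[-20,0,0],0],[[0,0,0],[-20,0,0],0],[[0,0,0],[0,0,-20],0]]'
python3 -m jog '[[[0,0,0],[-20,0,-20],0],[[0,0,0],[-25,0,-20],0],[[0,0,0],[-25,20,0],0],[[0,0,0],[-25,20,0],0],[[0,0,0],[0,0,0],0]]'
python3 -c "
from h import *
for n,k in(('scene','s17'),('top','t17')):cv2.imwrite(f'pics/{k}.png',grab_frame(n))
for k in 'scene0','s17':pass
go(0,0,200)
d=cv2.absdiff(cv2.imread('pics/t17.png'),cv2.imread('pics/top0.png')).max(2)
n,l,s,c=cv2.connectedComponentsWithStats((d>45).astype(np.uint8));print([list(map(int,x)) for x in s[1:] if x[4]>15])"
python3 fit.py|grep 17
```

```text
time: 19.25
tool_pos: [0.5359, 0.0116, 0.1433]
eef_rot: [-3.086, -0.577, 0.005]
contact_force: [-0.1, 0.2, -0.6]
grip_width: 0.0003
time: 19.75
tool_pos: [0.4636, -0.0619, 0.1852]
eef_rot: [3.087, 0.574, 0.003]
contact_force: [0.1, 0.5, -0.1]
grip_width: 0.0002
t 19.85 gate pos [-132.1  -80.3   85. ] z 0.18496225401899127 F gate [ 0.01  0.84 -0.16] w 0.0006063764633579873
tool x in gate [1.    0.005 0.002] shift mm [132.5 -79.7 -14.9] target [0.5594 0.0621 0.2   ]
[[270, 184, 14, 22, 229], [295, 197, 37, 50, 505], [330, 196, 51, 37, 815], [360, 222, 30, 66, 252], [249, 225, 14, 14, 117], [322, 229, 15, 9, 52], [392, 239, 6, 19, 46], [305, 247, 35, 32, 381], [282, 248, 20, 30, 241], [356, 264, 31, 67, 665], [353, 315, 207, 105, 5800], [287, 337, 21, 9, 110], [267, 340, 7, 11, 28], [259, 350, 27, 36, 332], [293, 350, 13, 3, 17], [310, 352, 11, 5, 20], [321, 353, 9, 5, 22], [411, 380, 4, 13, 19], [135, 390, 36, 16, 146], [545, 391, 15, 29, 267], [286, 399, 20, 5, 28], [172, 403, 55, 17, 269], [107, 405, 15, 15, 56], [245, 408, 14, 12, 85], [476, 418, 12, 2, 19]]
scene pics/scene0.png [(np.float64(0.65), np.float64(-0.31), np.float64(-0.16)), (np.float64(0.65), np.float64(-0.29), np.float64(-0.17)), (np.float64(0.649), np.float64(-0.28), np.float64(-0.14)), (np.float64(0.648), np.float64(-0.3), np.float64(-0.12))]
scene pics/s17.png [(np.float64(0.591), np.float64(0.25), np.float64(0.33)), (np.float64(0.59), np.float64(0.27), np.float64(0.35)), (np.float64(0.59), np.float64(0.26), np.float64(0.35)), (np.float64(0.59), np.float64(0.26), np.float64(0.34))]
top pics/t17.png [(np.float64(60.418), np.float64(0.27), np.float64(0.29)), (np.float64(59.939), np.float64(0.27), np.float64(0.28)), (np.float64(59.902), np.float64(0.28), np.float64(0.29)), (np.float64(59.528), np.float64(0.28), np.float64(0.3))]
```

```bash
python3 -c "
from station import *
print(job_done())"
```

```text
the job is handed in; nothing more can be done
None
```

The lever now sits in the third slot (far right), and I have handed the job in at about 20 s of the 64 s allowed. With the fingers shut, I pushed it forward out of the second slot, right across the cross slot, then forward until it met the end of the third slot.

**Last checks**
- **Position:** the top camera puts the lever at about 0.29 rad forward and 0.27 rad to the right. The scene camera says about 0.34 and 0.26. They differ on the forward tilt, but both are inside the limits of 0.24 and 0.22.
- **End stop:** the force rose to about 6 N and the handle stopped moving, so it is fully home. The robot then moved clear, and the force read about zero.
- **Bystanders:** both plate vials stood in place in the last picture I viewed, taken before the final nudge into the end of the slot. I did not view the other bystanders again. The top-camera comparison with the start picture showed changes near the tube rack, which I took to be the arm and its shadow.
- **Sleeve:** I did not measure how far the sleeve was lifted. The pushes stayed between 1 and 6 N, so I expect it stayed down.

**What went wrong**
- **First push:** the fingertips looked about 24 mm higher in the pictures than the reported tool position. My first push therefore landed on the handle's top face, pressing down with about 7 N. I lifted off, lowered the tool by about 25 mm, and the pushes after that went as planned.
- **Third push:** I first stopped short of the slot's end, so I went back and finished it.

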